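# Lock the brush-spindle collar onto its shaft flat

## Task

The mushroom-brushing spindle with the red lever has a loose collar. Turn that collar until its set screw faces the flat of the shaft (the side marked with yellow paint), then push the red lever on the screw fully down to level so that it is tight, and let go. Leave the other spindle, the one with the black lever, as it is.

Things in the scene. Friction and masses are not known exactly. Their poses are not given: they have to be found in the camera images.
- spindle: Loose spindle (red lever), bolted down: green block 110 x 110 x 45 mm, steel boss (48 mm dia.) to z 65, upright 28 mm D-shaft to z 120. Origin: under the block's centre, on the shaft axis, table height; z up. The shaft's flat faces body +x; flat and a stripe on the shaft's top are yellow. The collar on it is a dark steel cylinder, 50 mm dia., z 68 to 104 mm.
- spindle_collar (a joint): Collar angle about the shaft: 0 = screw faces the flat; grows anticlockwise from above (screw points at body yaw + value). Starts -1.35 to -0.5; turns both ways to 2.4 with 0.25 N m of rub, stays where left. The brass screw (14 mm dia., axis at z 88) sticks out level from the collar to the red lever 50 mm from the shaft axis; a white line on the collar's top marks its side.
- spindle_lever (a joint): Red lever on the screw: 0 = 45 deg above level, 0.785 = level, its stop, tight. Starts 0 to 0.15. A 12 mm thick bar, 62 mm from screw axis to centre of its 18 mm ball, in the upright plane square to the screw, 50 mm out; leans to the anticlockwise side seen from above. Ball height 88 + 62 sin(0.785 - value) mm. Press down on it 30 to 50 mm from the screw axis: 2 to 3 N; stays where left.
- other_tip (a point): Centre of the black 18 mm ball on the lever of the other spindle, 88 mm above the table, 80 mm from that shaft's axis. That spindle is alike but has a black lever, already aligned and tight (lever level): leave it as it is.
There are look-alikes about, which are no part of the job. Leave any purple look-alike of the spindle alone.

How it is judged (in metres and radians):
On the way, in this order (a step that is already met when the one before it is completed fails the run):
1. the loose collar's screw faces the flat within about 11 degrees while its lever is still up (value of joint spindle_collar between -0.2 and 0.2 rad and value of joint spindle_lever below 0.4 rad), for 0.2 s.
2. the red lever is pressed down to level with the screw still facing the flat (value of joint spindle_collar between -0.2 and 0.2 rad and value of joint spindle_lever above 0.62 rad), for 0.2 s.
At the end, for the whole second after the job is handed in: The red-levered collar's screw faces the shaft's flat within 0.2 rad (about 11 degrees), its lever is down to within 0.165 rad (about 9 degrees) of level, the collar is at rest, and the black lever's ball is within 12 mm of where it was (all of step 2 and velocity of joint spindle_collar between -0.05 and 0.05 rad/s and distance of other_tip from where it was at the start of the episode below 0.012 m); the robot touches nothing.
It fails at once if the other spindle's lever or collar is moved (ball end more than 12 mm from its start) (distance of other_tip from where it was at the start of the episode above 0.012 m).
It also fails if it takes over 42 s, if anything falls off the work surface, if the arm or the gripper's body presses on something with over 40 N, if the wrist force passes 120 N, or if a joint passes its speed limit or range.

## Robot

A 6-joint arm with a two-finger parallel gripper is mounted at the origin on the work surface. World frame = base frame: x ahead of the robot, y to its left, z up, the work surface at z = 0. Lengths are in m, angles in degrees, forces in N, time in s.
With the tool pointing down it reaches from about 0.325 to 0.925 m from the base axis. Payload 3.1 kg.
Tool frame: the origin (TCP) lies midway between the tips of the shut fingers; the grasp point (between the pads) lies 19 mm behind it; z points along the fingers, y is the direction in which the jaws open and shut (so a half turn about z gives the same grasp; the last joint's range is limited). The gripper opens to 85 mm and grips with 20 to 120 N. Pads are 22 mm wide; open, the fingers measure 114 mm over their backs; the gripper's body (76 mm by 85 mm) begins 54 mm behind the grasp point. The pads swing forward as they close: fully open they stand 13 mm farther back than shut.
Start: joints at [62.441, 12.427, 92.441, -0, 75.132, -6.429], TCP at [0.225, 0.583, 0.201] pointing down, gripper open.
Joint ranges: [-157.48, 157.48], [-44.54, 120.13], [17.64, 146.25], [-64.5, 244.5], [7.68, 150.69], [-147.95, 147.95]. Speed limits (degrees/s): [159.86, 159.86, 180, 180, 180, 180].

## Interface

Orientations are given as [roll, pitch, yaw] about the fixed x, y, z axes, in that order (R = Rz(yaw) Ry(pitch) Rx(roll)).
In Python, from bench import robot gives the robot as it stands.
- The arm moves only by the shell command python3 -m creep 'ROWS' [FORCE]. ROWS is JSON, a list of rows, each a list of 7 numbers: the turn, a rotation vector about the tool's x, y, z in degrees, then the shift along the tool's x, y, z in mm, then the closure, from 0 (fully open) to 1 (shut). A call has 1 to 12 rows; each row is the pose to reach, as a shift and turn from the pose measured when the call began, along the tool's axes at that moment; what a row does not reach only later rows make up. A row lasts 1/12 s, in which the tool goes at most 41.7 mm and 7.16 degrees, less where a joint would pass 70% of its speed; a pose out of reach is approached as far as the arm can. A call with a gripper value outside its range is refused whole. The fingers move at their own pace and stop on an object; FORCE is the grip in N (left out, the last holds). Time passes only in rows, so rows that repeat a pose let the fingers close. It gives the time, the measured TCP pose, the force and the opening at its end, in the units of the state.
- robot.observe(): the state, without advancing time (a new reading comes with each control period).
- robot.capture(name): name is "side" or "top" or "wrist"; returns (picture, depth): 400x640x3 uint8, blue, green, red; 400x640 float32, m along the optical axis (not along the pixel's ray), 0 where there is no reading.
- robot.camera_info(name): a dict with "fx", "fy", "cx", "cy" (pixels), "k1" (the pictures are not rectified: a ray, as slopes to the right and down, at radius r is drawn at 1 + k1 r^2 times it, then the intrinsics apply), "cam_to_world" (4x4, takes a point from camera to world coordinates); the wrist camera has in their place "tool_from_camera" (4x4, takes a point from camera to tool coordinates, whose origin is the TCP and whose axes are the flange's). Camera axes: x right, y up, looking along -z (the intrinsics and any distortion apply to the point x, -y, -z); pixel columns grow to the right and rows downward; lengths in m; the calibration is good to about 2 mm. A picture is of the moment at which its call begins: read the wrist's pose just before it. camera_info takes no time and is no camera call.
- robot.job_done(): hands the job in, once; it reports no verdict.
The state is a dict: "t": time; "q": joint angles; "joint_velocities": joint speeds; "tau": joint torques, N m; "eef_pos": TCP position; "eef_rot": TCP orientation; "ft_force": force on the tool from outside, world axes, zero at the start; "wrist_torque": the same for the moment, N m; "grip_width": opening from 0.0 (shut) to 1.0 (fully open).
Only numpy, scipy, OpenCV 4.12 (cv2) and the standard library are available. Lean on these libraries where they do the work, as an engineer would, in place of code of your own. Each camera call takes 0.05 s, during which the arm holds its last target.

## Working session

There is one attempt and no reset: what is moved stays moved. The work goes in short steps, Python scripts to look and compute and a shell command to move; the robot and the scene stay as the last step left them, time stands still between calls to the robot, and variables do not carry over. Pictures are saved under pics/ and viewed, and the job is handed in when it is done.

```bash
mkdir -p pics; ls; python3 - <<'E'
from bench import robot
import cv2
print(robot.observe())
for n in("side","top"):
    p,d=robot.capture(n); cv2.imwrite(f"pics/{n}0.png",p)
    import numpy as np; np.save(f"pics/{n}0.npy",d); print(n,robot.camera_info(n))
print(robot.camera_info("wrist"))
E
```

```text
pics
{'t': 0.0, 'q': array([ 6.24397043e+01,  1.24795570e+01,  9.25297078e+01, -6.86252137e-05,
        7.51299931e+01, -6.42849557e+00]), 'joint_velocities': array([ 0.01640963, -0.10083104,  0.05541676, -0.07558581,  0.07287375,
       -0.00637989]), 'tau': array([ 1.08837266e-03, -3.96821702e+01, -3.03865778e+01, -7.14149678e-05,
        9.23214859e-03,  3.00748482e-06]), 'eef_pos': array([0.22488578, 0.58218487, 0.19942683]), 'eef_rot': array([-1.79861610e+02, -1.55258737e-02,  1.58868199e+02]), 'ft_force': array([-1.01126143,  0.59809922, -0.16945222]), 'wrist_torque': array([-0.03706961, -0.03573044, -0.00187208]), 'grip_width': 1.0013150432900506}
side {'fx': 450.1964197461031, 'fy': 450.1964197461031, 'cx': 322.76559400769986, 'cy': 194.61271569047088, 'k1': 0.031100278663061563, 'cam_to_world': array([[ 0.88107775,  0.32920196, -0.33959987,  0.13396426],
       [-0.47282761,  0.63077666, -0.61526812, -0.59673505],
       [ 0.0116642 ,  0.70267124,  0.71141906,  0.81946792],
       [ 0.        ,  0.        ,  0.        ,  1.        ]])}
top {'fx': 385.10289269916916, 'fy': 38
[... 153 characters left out ...]
69592,  0.42778529],
       [-0.99997846,  0.00556057, -0.00348748,  0.03004467],
       [-0.00308558,  0.0707146 ,  0.99749182,  0.84168047],
       [ 0.        ,  0.        ,  0.        ,  1.        ]])}
{'fx': 292.36709214796514, 'fy': 292.36709214796514, 'cx': 318.4946778320698, 'cy': 200.71656981759043, 'k1': -0.009031164541975318, 'tool_from_camera': array([[ 1.28333893e-03,  9.56803294e-01,  2.90733229e-01,
         7.45392622e-02],
       [ 9.99999145e-01, -1.15434709e-03, -6.15185053e-04,
         1.73313635e-05],
       [-2.53004028e-04,  2.90733770e-01, -9.56803956e-01,
        -1.72296270e-01],
       [ 0.00000000e+00,  0.00000000e+00,  0.00000000e+00,
         1.00000000e+00]])}
```

View pics/top0.png

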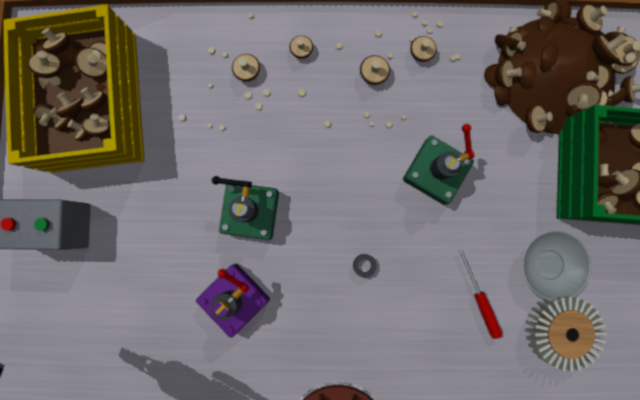

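View pics/side0.png

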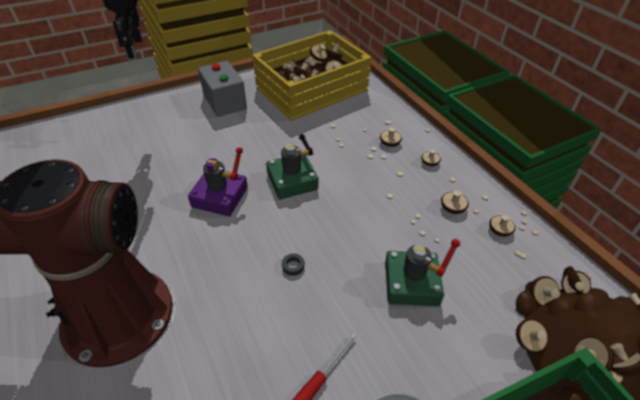

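Three candidates in the top view: green block with a red lever (440,168), green block with a black lever (245,208) and purple block with a red lever (232,298). The task means the green one with the red lever. I'll check it in an enlarged crop.

```bash
python3 - <<'E'
import cv2
p=cv2.imread("pics/top0.png")[110:220,390:500]
q=cv2.imread("pics/side0.png")[225:315,370:480]
a=cv2.resize(p,(400,400),interpolation=cv2.INTER_CUBIC);b=cv2.resize(q,(400,327),interpolation=cv2.INTER_CUBIC)
b=cv2.copyMakeBorder(b,0,73,0,0,0)
cv2.imwrite("pics/crop1.png",cv2.hconcat([a,b]))
E
```

```text
(no output)
```

View pics/crop1.png

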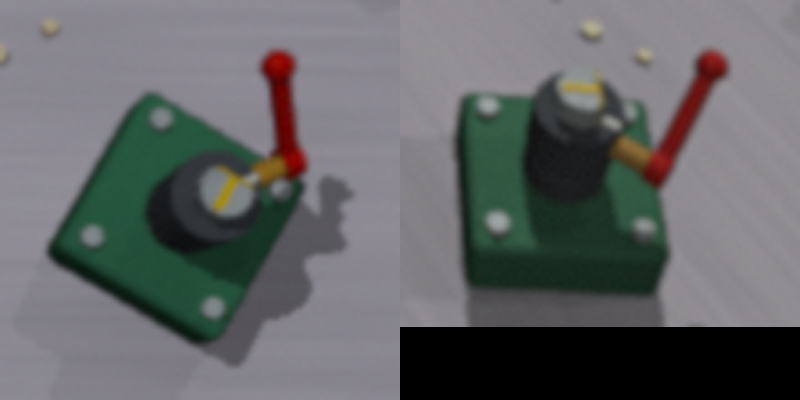

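The crop confirms it: green block, red raised lever, with the stripe and flat edge pointing up-right and the screw pointing clockwise of that. Next I'll measure it.

```bash
cat > h.py <<'E'
import numpy as np, cv2
from bench import robot
def rays(n,uv):
    c=robot.camera_info(n); K=np.array([[c['fx'],0,c['cx']],[0,c['fy'],c['cy']],[0,0,1.]])
    u=cv2.undistortPoints(np.array(uv,float).reshape(-1,1,2),K,np.array([c['k1'],0,0,0,0])).reshape(-1,2)
    return np.c_[u[:,0],-u[:,1],-np.ones(len(u))]
def pose(n):
    c=robot.camera_info(n)
    if n!='wrist': return c['cam_to_world']
    from scipy.spatial.transform import Rotation as R
    s=robot.observe(); T=np.eye(4); T[:3,:3]=R.from_euler('xyz',s['eef_rot'],degrees=True).as_matrix(); T[:3,3]=s['eef_pos']
    return T@c['tool_from_camera']
def atz(n,uv,z,T=None):
    T=pose(n) if T is None else T
    d=rays(n,uv)@T[:3,:3].T; s=(z-T[2,3])/d[:,2]; return T[:3,3]+s[:,None]*d
def dep(n,uv,D,T=None):
    T=pose(n) if T is None else T
    r=rays(n,uv); z=np.array([D[int(round(v)),int(round(u))] for u,v in uv]); return (r*z[:,None])@T[:3,:3].T+T[:3,3]
E
python3 - <<'E'
from h import *
np.set_printoptions(precision=4,suppress=True)
for n in('top','side'):
    P=cv2.imread(f'pics/{n}0.png');D=np.load(f'pics/{n}0.npy')
    r,c=np.mgrid[110:220,390:500] if n=='top' else np.mgrid[225:315,370:480]
    uv=np.c_[c.ravel(),r.ravel()]
    X=dep(n,uv,D); col=P[uv[:,1],uv[:,0]].astype(int); ok=np.array([D[v,u]>0 for u,v in uv])
    b,g,rr=col.T
    gr=ok&(g>1.3*rr)&(g>1.1*b)&(abs(X[:,2]-.045)<.006)
    print(n,'green top',gr.sum(),X[gr].mean(0)); (cx,cy),wh,a=cv2.minAreaRect((X[gr,:2]*1000).astype(np.float32)); print('rect mm',cx,cy,wh,a)
    red=ok&(rr>110)&(g<60)
    R=X[red&(X[:,2]>.06)]; print('red',len(R)); 
    for z0 in(.08,.09,.1,.11,.12,.13):
        s=R[(R[:,2]>z0)&(R[:,2]<=z0+.01)]; 
        if len(s):print(z0,len(s),s.mean(0))
    st=ok&(X[:,2]>.112)&(X[:,2]<.128)&(rr>80)&(abs(g-rr)<60)&(g>60); print('shafttop',st.sum(),X[st].mean(0))
    ye=ok&(rr>1.6*b)&(g>1.2*b)&(X[:,2]>.105); print('yellow',ye.sum(),X[ye].mean(0), np.linalg.svd(X[ye][:,:2]-X[ye][:,:2].mean(0))[2])
    br=ok&(rr>1.6*b)&(g>1.2*b)&(X[:,2]<.1)&(X[:,2]>.07); print('brass',br.sum(),X[br].mean(0))
E
```

```text
top green top 1717 [ 0.5574 -0.2024  0.0448]
rect mm 562.891357421875 -210.42779541015625 (109.78340148925781, 109.13569641113281) 59.003719329833984
red 62
0.09 24 [ 0.5845 -0.2562  0.0974]
0.1 1 [ 0.5849 -0.258   0.1006]
0.13 35 [ 0.6272 -0.2347  0.1365]
shafttop 166 [ 0.5661 -0.2127  0.1203]
yellow 117 [ 0.5986 -0.2306  0.1237] [[-0.9054  0.4246]
 [-0.4246 -0.9054]]
brass 83 [ 0.5815 -0.2482  0.0951]
side green top 1403 [ 0.547  -0.2241  0.0466]
rect mm 561.625244140625 -214.0276641845703 (105.40838623046875, 107.7073974609375) 58.9224853515625
red 44
0.09 15 [ 0.586  -0.2586  0.0982]
0.1 12 [ 0.5858 -0.2575  0.1008]
0.13 13 [ 0.6262 -0.2388  0.1386]
shafttop 140 [ 0.5688 -0.2166  0.1218]
yellow 27 [ 0.5728 -0.2167  0.1222] [[-0.8438  0.5366]
 [-0.5366 -0.8438]]
brass 89 [ 0.5778 -0.2462  0.0941]
```

The measurements hold up:
- **Block:** 110 mm square at z 45, axis at about (0.5625, -0.212), yaw about -31°.
- **Hub:** 50 mm out at -64°, so the collar is at about -0.58 rad.
- **Ball:** top at 0.141, so the lever is at about 0.

My plan is to shut the fingers, push the hub anticlockwise from its clockwise side, then press the lever down from above. Next I'll work out the first move.

```bash
cat >> h.py <<'E'
def go(x,y,z,yaw):
    from scipy.spatial.transform import Rotation as R
    s=robot.observe(); A=R.from_euler('xyz',s['eef_rot'],degrees=True); B=R.from_euler('xyz',[180,0,yaw],degrees=True)
    print('turn',(A.inv()*B).as_rotvec(degrees=True).round(1),'shift mm',(A.inv().apply(np.array([x,y,z])-s['eef_pos'])*1000).round(1),'t',s['t'],'F',s['ft_force'].round(1))
AX=np.array([.5625,-.212])
def arc(phi,d,r=.05):  # screw angle deg, tangential offset
    a=np.radians(phi); e=np.array([np.cos(a),np.sin(a)]); t=np.array([-e[1],e[0]]); return AX+r*e+d*t
E
python3 - <<'E'
from h import *
p=arc(-64,-.045); print(p); go(*p,.20,116)
E
```

```text
[ 0.54397283 -0.2766664 ]
turn [-0.1  0.  42.9] shift mm [-607.2 -686.1    0.9] t 0.1 F [-0.  -0.8 -1.1]
```

```bash
python3 -m creep '[[0,0,4,-30,-34,-10,1],[0,0,8,-55,-62,-20,1],[0,0,12,-82,-93,-20,1],[0,0,16,-109,-124,-20,1],[0,0,20,-136,-154,-20,1],[0,0,24,-163,-185,-20,1],[0,0,28,-190,-216,-20,1],[0,0,32,-217,-246,-20,1],[0,0,36,-244,-276,-20,1],[0,0,40,-271,-306,-20,1],[0,0,43,-298,-337,-20,1],[0,0,43,-325,-367,-20,1]]' 40; python3 - <<'E'
from h import *
p=arc(-64,-.045); go(*p,.20,116)
E
```

```text
t: 1.1
eef_pos: [0.3956, 0.1209, 0.2201]
eef_rot: [-179.9, 0.1, 115.8]
ft_force: [1.2, 1.0, 0.2]
grip_width: 0.003
turn [-0.1  0.1 -0.2] shift mm [-422.5  -39.2   20.7] t 1.1 F [1.2 1.  0.2]
```

```bash
python3 -m creep '[[0,0,0,-38,-4,0,1],[0,0,0,-76,-8,0,1],[0,0,0,-114,-11,0,1],[0,0,0,-152,-14,0,1],[0,0,0,-190,-18,0,1],[0,0,0,-228,-22,0,1],[0,0,0,-266,-25,0,1],[0,0,0,-304,-28,5,1],[0,0,0,-342,-32,10,1],[0,0,0,-380,-36,20,1],[0,0,0,-422,-39,20,1],[0,0,0,-422,-39,20,1]]'; python3 - <<'E'
from h import *
T=pose('wrist');P,D=robot.capture('wrist'); cv2.imwrite('pics/w1.png',P); np.save('pics/w1.npy',D); np.save('pics/w1T.npy',T)
P,D=robot.capture('top'); cv2.imwrite('pics/t1.png',P)
p=arc(-64,-.045); go(*p,.078,116)
E
```

```text
t: 2.1
eef_pos: [0.5446, -0.2825, 0.1982]
eef_rot: [-179.8, 0.2, 115.5]
ft_force: [0.6, 0.2, -0.4]
grip_width: -0.001
turn [-0.2 -0.1 -0.4] shift mm [  0.    1.  121.2] t 2.2 F [0.3 0.2 0.5]
```

View pics/w1.png

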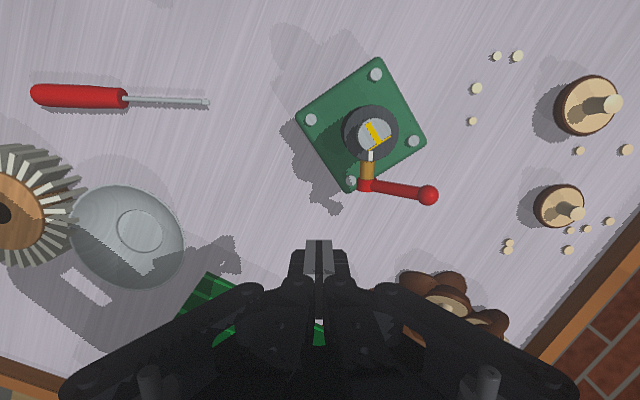

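The wrist view shows the shut finger tips at about (318,255). The shaft top is at (376,131), the hub at (366,185) and the red ball at (428,195). I'll cross-check the axis from these, then descend.

```bash
python3 - <<'E'
from h import *
np.set_printoptions(precision=4,suppress=True)
T=np.load('pics/w1T.npy');D=np.load('pics/w1.npy');P=cv2.imread('pics/w1.png').astype(int)
r,c=np.mgrid[50:210,285:450]; uv=np.c_[c.ravel(),r.ravel()]; X=dep('wrist',uv,D,T); b,g,rr=P[uv[:,1],uv[:,0]].T
gr=(g>1.3*rr)&(g>1.1*b)&(abs(X[:,2]-.045)<.006); print(gr.sum(),cv2.minAreaRect((X[gr,:2]*1000).astype(np.float32)))
st=(X[:,2]>.114)&(X[:,2]<.128)&(np.hypot(*(X[:,:2]-[.563,-.212]).T)<.02); print('shaft',st.sum(),X[st].mean(0),cv2.minEnclosingCircle((X[st,:2]*1000).astype(np.float32)))
co=(abs(X[:,2]-.104)<.005)&(np.hypot(*(X[:,:2]-[.563,-.212]).T)<.03)&(rr<110);print('collar',co.sum(),X[co].mean(0),cv2.minEnclosingCircle((X[co,:2]*1000).astype(np.float32)))
red=(rr>100)&(g<70)&(X[:,2]>.06); 
hub=red&(X[:,2]<.103); ball=red&(X[:,2]>.128); print('hub',hub.sum(),X[hub].mean(0),'ball',ball.sum(),X[ball].mean(0),X[ball].max(0))
E
```

```text
6517 ((562.1500244140625, -212.2215576171875), (108.62532806396484, 108.20790100097656), 59.37356948852539)
shaft 804 [ 0.5604 -0.2109  0.1192] ((562.0245971679688, -211.9078826904297), 14.247859001159668)
collar 1566 [ 0.5606 -0.2113  0.1031] ((562.271728515625, -211.7674102783203), 25.06672477722168)
hub 259 [ 0.5846 -0.2558  0.0971] ball 300 [ 0.6218 -0.2359  0.1383] [ 0.6315 -0.2148  0.3703]
```

```bash
python3 -m creep '[[0,0,0,0,0,25,1],[0,0,0,0,0,50,1],[0,0,0,0,0,75,1],[0,0,0,0,0,100,1],[0,0,0,0,0,121,1],[0,0,0,0,0,121,1],[0,0,0,0,0,121,1]]'; python3 - <<'E'
from h import *
T=pose('wrist');P,D=robot.capture('wrist'); cv2.imwrite('pics/w2.png',P)
for ph,d in((-64,-.024),(-53,-.022),(-42,-.022),(-31,-.022)):
    p=arc(ph,d); print(ph,p);go(*p,.078,ph+180)
E
```

```text
t: 2.78
eef_pos: [0.5416, -0.2749, 0.0771]
eef_rot: [-179.7, -0.3, 115.7]
ft_force: [0.3, -0.1, 1.0]
grip_width: 0.003
-64 [ 0.5628475  -0.26746061]
turn [-0.1 -0.1 -0.3] shift mm [-0.7 21.5  1. ] t 2.8333 F [ 0.8 -0.6  0.2]
-53 [ 0.57502077 -0.26517171]
turn [ -0.1  -0.1 -11.3] shift mm [-3.9 33.4  0.9] t 2.8333 F [ 0.8 -0.6  0.2]
-42 [ 0.58493637 -0.26180572]
turn [ -0.1  -0.1 -22.3] shift mm [-5.2 43.8  0.9] t 2.8333 F [ 0.8 -0.6  0.2]
-31 [ 0.59402753 -0.25660958]
turn [ -0.1  -0.1 -33.3] shift mm [-4.4 54.3  0.9] t 2.8333 F [ 0.8 -0.6  0.2]
```

View pics/w2.png

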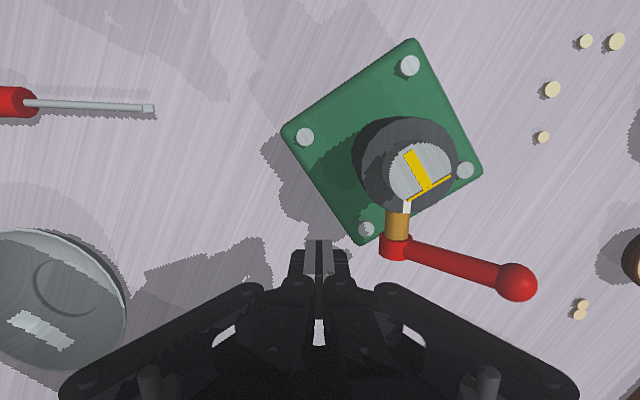

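```bash
python3 - <<'E'
from h import *
np.set_printoptions(precision=1,suppress=True)
D=np.load('pics/w1.npy'); T=robot.camera_info('wrist')['tool_from_camera']
r,c=np.mgrid[236:400,60:585]; uv=np.c_[c.ravel(),r.ravel()]; X=dep('wrist',uv,D,T)*1000
d=D[uv[:,1],uv[:,0]]; X=X[(d>0)&(d<.19)]
for y in range(-100,101,10):
    s=X[abs(X[:,1]-y)<5]
    if len(s): print(y,len(s),'z max(tipward)',s[:,2].max(),'min',s[:,2].min(),'x',s[:,0].min(),s[:,0].max())
E
```

```text
-60 919 z max(tipward) -106.70937577308881 min -123.53741073545672 x 10.798170444964992 15.031247693136331
-50 2969 z max(tipward) -94.61783758597932 min -123.76235370173794 x 3.6635663085234222 15.286579017392206
-40 4818 z max(tipward) -81.73879085304755 min -118.55763270810215 x -8.657463241811422 14.000488726267356
-30 3150 z max(tipward) -74.0595083793445 min -122.6124258975641 x -8.749055272224373 14.717152381782103
-20 2620 z max(tipward) -69.33969344276726 min -129.34467821575132 x -5.098411226288888 21.695668038859065
-10 5304 z max(tipward) -33.283070283260386 min -129.24544456053633 x 6.337716733037138 21.70237088074603
0 4893 z max(tipward) -33.635079621727684 min -122.56882786599597 x -11.966239080389837 18.222987392875957
10 5214 z max(tipward) -34.60055167751403 min -129.75591520888693 x 6.589380837040401 21.605677191323338
20 2578 z max(tipward) -69.17772593705267 min -129.19717994261745 x -7.261600239501037 21.561963755698763
30 3218 z max(tipward) -73.96643998952425 min -122.26608567812788 x -9.04772666444463 14.530039369911755
40 4706 z max(tipward) -82.13010027032433 min -118.32497671370886 x -8.59110136436167 14.210451015371127
50 3008 z max(tipward) -95.88078740435361 min -123.55161952455838 x 3.904590316503212 15.227646393619434
60 802 z max(tipward) -106.85660892404485 min -123.71291053625761 x 10.615785136548054 15.054059359563867
```

```bash
python3 -m creep '[[0,0,0,-1,10,1,1],[0,0,0,-1,19,1,1],[0,0,0,-1,24,1,1],[0,0,-6,-3,28,1,1],[0,0,-11,-4,33,1,1],[0,0,-17,-5,38,1,1],[0,0,-22,-5,43,1,1],[0,0,-27,-5,48,1,1],[0,0,-30,-5,50,1,1],[0,0,-30,-5,50,1,1],[0,0,-30,-5,50,1,1]]'; cat >> h.py <<'E'
def look(tag):
    T=pose('wrist');P,D=robot.capture('wrist'); cv2.imwrite(f'pics/{tag}.png',P)
    P=P.astype(int); r,c=np.mgrid[20:350,250:640]; uv=np.c_[c.ravel(),r.ravel()]; X=dep('wrist',uv,D,T); b,g,rr=P[uv[:,1],uv[:,0]].T
    ok=(D[uv[:,1],uv[:,0]]>0)&(np.hypot(*(X[:,:2]-AX).T)<.1)
    red=ok&(rr>90)&(g<.5*rr)&(b<.6*rr)&(X[:,2]>.06)&(X[:,2]<.16)
    gr=ok&(g>1.3*rr)&(g>1.1*b)&(abs(X[:,2]-.045)<.006)
    print('block',cv2.minAreaRect((X[gr,:2]*1000).astype(np.float32)))
    d=np.hypot(*(X[:,:2]-AX).T)
    co=ok&(abs(X[:,2]-.104)<.005)&(d<.03)&(rr<110); print('collar c',X[co].mean(0).round(4),cv2.minEnclosingCircle((X[co,:2]*1000).astype(np.float32)))
    R=X[red]; hb=R[np.hypot(*(R[:,:2]-AX).T)<.062]; 
    A=R[:,:2]-R[:,:2].mean(0); v=np.linalg.svd(A,full_matrices=False)[2][0]; v=v*np.sign(v@[1,1])
    print('red n',len(R),'lever dir deg',np.degrees(np.arctan2(v[1],v[0])).round(1),'-> screw',np.degrees(np.arctan2(v[1],v[0])).round(1)-90,'zmax',R[:,2].max().round(4),'zmin',R[:,2].min().round(4))
    br=ok&(rr>1.6*b)&(g>1.2*b)&(X[:,2]<.1)&(X[:,2]>.075)&(d>.026)&(d<.05)
    m=X[br].mean(0); print('brass',br.sum(),m.round(4),'angle',np.degrees(np.arctan2(m[1]-AX[1],m[0]-AX[0])).round(1))
    wh=ok&(abs(X[:,2]-.104)<.004)&(b>130)&(d<.026)&(d>.0145)&(abs(rr-b)<50); m=X[wh].mean(0); print('white',wh.sum(),m.round(4),'angle',np.degrees(np.arctan2(m[1]-AX[1],m[0]-AX[0])).round(1))
    s=robot.observe();print(s['t'],s['eef_pos'].round(4),s['ft_force'].round(1))
E
sed -i 's/AX=np.array.*/AX=np.array([.562,-.212])/' h.py
python3 - <<'E'
from h import *
look('w3')
E
```

```text
t: 3.75
eef_pos: [0.5914, -0.2589, 0.0787]
eef_rot: [-179.9, -0.1, 145.7]
ft_force: [-0.8, 0.1, 1.0]
grip_width: -0.002
block ((561.8955078125, -212.44674682617188), (108.60482788085938, 108.38213348388672), 59.28303527832031)
collar c [ 0.5592 -0.2118  0.1032] ((562.1746826171875, -212.26304626464844), 25.01837158203125)
red n 1510 lever dir deg 28.3 -> screw -61.7 zmax 0.1546 zmin 0.0843
brass 704 [ 0.577  -0.2444  0.0928] angle -65.1
white 128 [ 0.571  -0.2294  0.1039] angle -62.5
3.8 [ 0.5911 -0.259   0.0785] [-0.1  0.4  0.1]
```

View pics/w3.png

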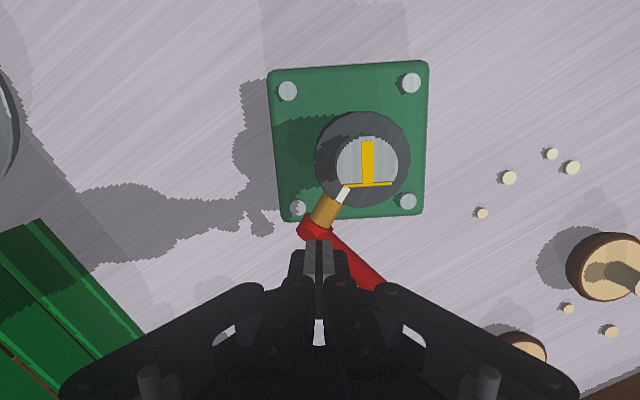

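The collar has hardly moved: the screw still points at about -63° and the fingers now sit beside and outside the hub. I'll check where the tips really are relative to the TCP.

```bash
python3 - <<'E'
from h import *
np.set_printoptions(precision=1,suppress=True)
D=np.load('pics/w1.npy'); T=robot.camera_info('wrist')['tool_from_camera']
for v in range(232,300,5):
    print(v,[ (dep('wrist',[(u,v)],D,T)[0]*1000).round(0).tolist() for u in (300,310,325)])
P=cv2.imread('pics/w3.png')[130:300,240:420]; cv2.imwrite('pics/w3c.png',cv2.resize(P,None,fx=3.3,fy=3.3,interpolation=cv2.INTER_CUBIC))
E
```

```text
232 [[-84.0, -25.0, 201.0], [-83.0, -11.0, 198.0], [-83.0, 9.0, 198.0]]
237 [[-91.0, -25.0, 199.0], [-90.0, -11.0, 198.0], [-91.0, 9.0, 200.0]]
242 [[-98.0, -25.0, 200.0], [12.0, -4.0, -37.0], [11.0, 3.0, -37.0]]
247 [[-106.0, -26.0, 200.0], [12.0, -4.0, -43.0], [11.0, 3.0, -42.0]]
252 [[8.0, -9.0, -40.0], [12.0, -4.0, -48.0], [11.0, 3.0, -48.0]]
257 [[8.0, -9.0, -45.0], [12.0, -4.0, -53.0], [11.0, 3.0, -52.0]]
262 [[8.0, -9.0, -51.0], [11.0, -4.0, -56.0], [11.0, 3.0, -57.0]]
267 [[8.0, -8.0, -55.0], [11.0, -4.0, -62.0], [11.0, 3.0, -61.0]]
272 [[8.0, -8.0, -60.0], [11.0, -3.0, -65.0], [11.0, 3.0, -65.0]]
277 [[14.0, -7.0, -73.0], [12.0, -3.0, -71.0], [10.0, 3.0, -67.0]]
282 [[14.0, -7.0, -78.0], [13.0, -3.0, -75.0], [13.0, 2.0, -75.0]]
287 [[13.0, -7.0, -79.0], [13.0, -3.0, -79.0], [12.0, 2.0, -78.0]]
292 [[12.0, -7.0, -81.0], [12.0, -3.0, -81.0], [11.0, 2.0, -79.0]]
297 [[13.0, -6.0, -85.0], [12.0, -3.0, -84.0], [10.0, 2.0, -80.0]]
```

View pics/w3c.png

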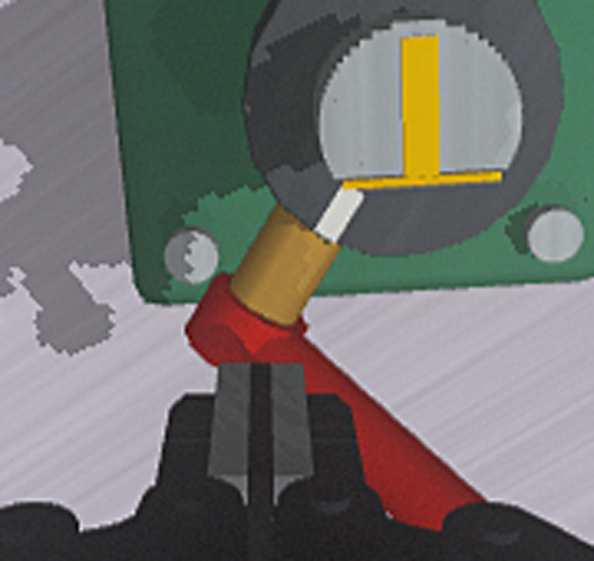

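The tips look about 36 mm short of the nominal TCP: the depth puts their ends at tool z ≈ -37, and they passed over the hub. I'll check with the other cameras.

```bash
python3 - <<'E'
from h import *
P,D=robot.capture('side'); np.save('pics/s3.npy',D); cv2.imwrite('pics/s3.png',P); cv2.imwrite('pics/s3c.png',cv2.resize(P[150:320,350:520],None,fx=3.4,fy=3.4,interpolation=cv2.INTER_CUBIC))
s=robot.observe(); c=robot.camera_info('side')
def proj(X):
    x=np.linalg.inv(c['cam_to_world'])@np.r_[X,1]; return c['cx']-c['fx']*x[0]/x[2], c['cy']+c['fy']*x[1]/x[2]
print(s['t'],s['eef_pos'],proj(s['eef_pos']),proj(s['eef_pos']+[0,0,.036]))
E
```

```text
3.85 [ 0.59081339 -0.25900027  0.07830836] (np.float64(441.1959780729301), np.float64(274.19229821546537)) (np.float64(444.9227257601187), np.float64(263.3779976174243))
```

View pics/s3c.png

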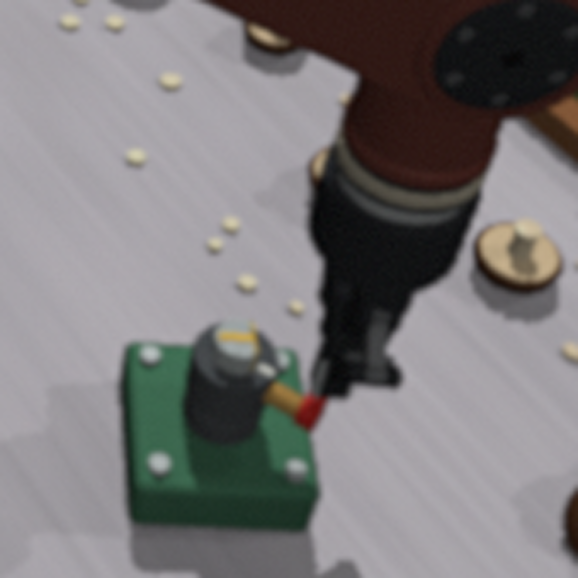

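```bash
python3 - <<'E'
from h import *
np.set_printoptions(precision=4,suppress=True)
D=np.load('pics/s3.npy');P=cv2.imread('pics/s3.png').astype(int)
r,c=np.mgrid[225:290,430:480]; uv=np.c_[c.ravel(),r.ravel()]; X=dep('side',uv,D); col=P[uv[:,1],uv[:,0]]
m=(np.hypot(*(X[:,:2]-[.5908,-.259]).T)<.05)&(X[:,2]>.06)&(col.max(1)<120)&(D[uv[:,1],uv[:,0]]>0)
i=np.argsort(X[m][:,2])[:40:2]
for a,b,cc in zip(X[m][i],uv[m][i],col[m][i]): print(a,b,cc)
E
```

```text
[ 0.5788 -0.2486  0.0847] [434 271] [49 75 74]
[ 0.5788 -0.2509  0.0876] [435 271] [39 67 81]
[ 0.5812 -0.2631  0.0882] [440 275] [24 30 83]
[ 0.5786 -0.254   0.0884] [436 272] [36 54 80]
[ 0.5812 -0.2661  0.0886] [441 276] [ 79  79 102]
[ 0.5756 -0.2482  0.0897] [433 270] [42 71 81]
[ 0.5835 -0.2657  0.09  ] [442 275] [ 90  86 114]
[ 0.581  -0.2596  0.0905] [439 273] [17 18 98]
[ 0.5764 -0.2468  0.0908] [433 269] [39 73 94]
[ 0.5743 -0.2462  0.0913] [432 269] [40 71 87]
[ 0.5804 -0.263   0.0919] [440 274] [15 17 93]
[ 0.5766 -0.2586  0.0922] [437 273] [25 34 83]
[ 0.579  -0.2523  0.0927] [436 270] [ 38  72 103]
[ 0.5729 -0.2413  0.0928] [430 267] [42 77 99]
[ 0.5766 -0.2459  0.0929] [433 268] [ 44  84 109]
[ 0.5768 -0.2517  0.0933] [435 270] [40 74 96]
[ 0.5779 -0.2472  0.0936] [434 268] [ 49  92 119]
[ 0.585  -0.238   0.0943] [434 263] [ 78 111  99]
[ 0.5805 -0.2651  0.0945] [441 274] [26 26 94]
[ 0.5775 -0.2505  0.0946] [435 269] [ 46  86 111]
```

The side view agrees: the tip is drawn at crop (330,390), where TCP+36 mm projects, not at the TCP's own (309,422). So the tips sit about 36 mm above the reported TCP. I'll allow for that by going back to the clockwise side, aiming for tip z ≈ 0.085 (reported z ≈ 0.048), and staying a little further out so the knuckles clear the shaft.

```bash
python3 - <<'E'
from h import *
go(*arc(-64,.0,.056),.11,116)
go(*arc(-64,-.045,.056),.11,116)
go(*arc(-64,-.045,.056),.049,116)
E
```

```text
turn [-0.1 -0.1 29.7] shift mm [  1.7  -5.2 -31.7] t 3.85 F [-0.2 -0.2  0.8]
turn [-0.1 -0.1 29.7] shift mm [ 24.  -44.3 -31.6] t 3.85 F [-0.2 -0.2  0.8]
turn [-0.1 -0.1 29.7] shift mm [ 23.9 -44.2  29.4] t 3.85 F [-0.2 -0.2  0.8]
```

```bash
python3 -m creep '[[0,0,0,0,0,-20,1],[0,0,6,5,-10,-30,1],[0,0,12,10,-20,-30,1],[0,0,18,16,-30,-30,1],[0,0,24,20,-38,-25,1],[0,0,30,24,-44,-10,1],[0,0,30,24,-44,5,1],[0,0,30,24,-44,15,1],[0,0,30,24,-44,25,1],[0,0,30,24,-44,29,1],[0,0,30,24,-44,29,1],[0,0,30,24,-44,29,1]]'; python3 - <<'E'
from h import *
P,D=robot.capture('side'); cv2.imwrite('pics/s4c.png',cv2.resize(P[150:320,350:520],None,fx=3.4,fy=3.4,interpolation=cv2.INTER_CUBIC))
look('w4')
for ph,d in((-64,-.024),(-64,-.020),(-53,-.020),(-42,-.020),(-31,-.020)):
    go(*arc(ph,d,.056),.049,ph+180)
E
```

```text
t: 4.85
eef_pos: [0.5464, -0.2818, 0.0494]
eef_rot: [-179.9, -0.0, 115.7]
ft_force: [0.2, 0.2, 0.9]
grip_width: -0.003
block ((561.4740600585938, -212.40380859375), (107.94314575195312, 108.09036254882812), 59.275901794433594)
collar c [ 0.5565 -0.2114  0.1032] ((562.0789184570312, -211.93138122558594), 25.09862518310547)
red n 6006 lever dir deg 28.3 -> screw -61.7 zmax 0.1391 zmin 0.0839
brass 957 [ 0.5764 -0.245   0.0926] angle -66.4
white 170 [ 0.5727 -0.2278  0.1038] angle -56.0
4.95 [ 0.547  -0.2822  0.0503] [ 0.8  0.3 -0.2]
turn [-0.1  0.  -0.3] shift mm [ 0.6 20.3  1.3] t 4.95 F [ 0.8  0.3 -0.2]
turn [-0.1  0.  -0.3] shift mm [ 0.6 24.3  1.3] t 4.95 F [ 0.8  0.3 -0.2]
turn [ -0.1   0.  -11.3] shift mm [-2.1 35.3  1.3] t 4.95 F [ 0.8  0.3 -0.2]
turn [ -0.1   0.  -22.3] shift mm [-2.7 46.7  1.2] t 4.95 F [ 0.8  0.3 -0.2]
turn [ -0.1   0.  -33.3] shift mm [-1.  58.   1.2] t 4.95 F [ 0.8  0.3 -0.2]
```

View pics/s4c.png

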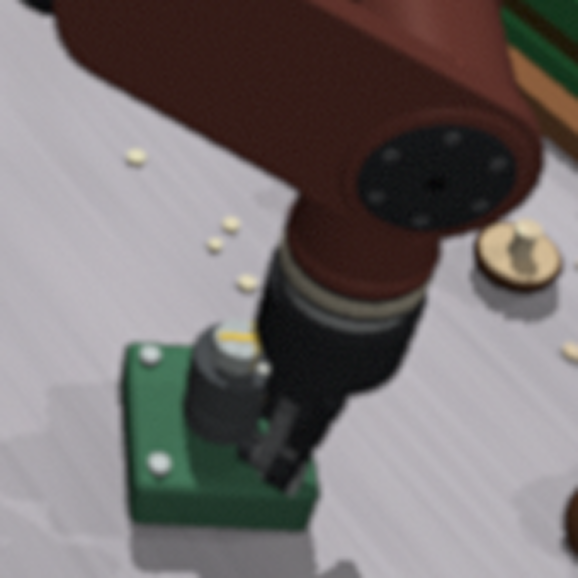

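View pics/w4.png

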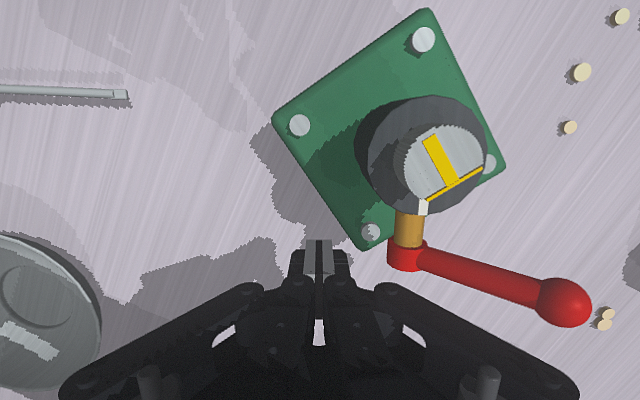

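```bash
python3 -m creep '[[0,0,0,0,8,1,1],[0,0,0,0,14,1,1],[0,0,0,0,19,1,1],[0,0,0,0,24,1,1],[0,0,-5,-1,29,1,1],[0,0,-11,-2,34,1,1]]'; python3 - <<'E'
from h import *
look('w5')
for ph,d in((-53,-.020),(-42,-.020),(-31,-.020)):
    go(*arc(ph,d,.056),.049,ph+180)
E
```

```text
t: 5.45
eef_pos: [0.5782, -0.2711, 0.0499]
eef_rot: [-179.7, 0.2, 127.0]
ft_force: [-3.5, -5.0, 2.0]
grip_width: -0.001
block ((561.5408935546875, -212.30531311035156), (108.20120239257812, 107.76400756835938), 59.34431076049805)
collar c [ 0.5587 -0.2109  0.1032] ((562.01171875, -212.13548278808594), 25.069360733032227)
red n 5585 lever dir deg 38.9 -> screw -51.1 zmax 0.1389 zmin 0.0847
brass 957 [ 0.5832 -0.2419  0.0929] angle -54.7
white 197 [ 0.5736 -0.2273  0.104 ] angle -52.7
5.5 [ 0.5791 -0.2707  0.0499] [-3.3 -3.9  1.3]
turn [-0.2  0.2  0.2] shift mm [1.2 1.7 0.9] t 5.5 F [-3.3 -3.9  1.3]
turn [ -0.3   0.1 -10.8] shift mm [-1.6 12.7  0.9] t 5.5 F [-3.3 -3.9  1.3]
turn [ -0.3   0.1 -21.8] shift mm [-2.3 24.1  0.8] t 5.5 F [-3.3 -3.9  1.3]
```

View pics/w5.png

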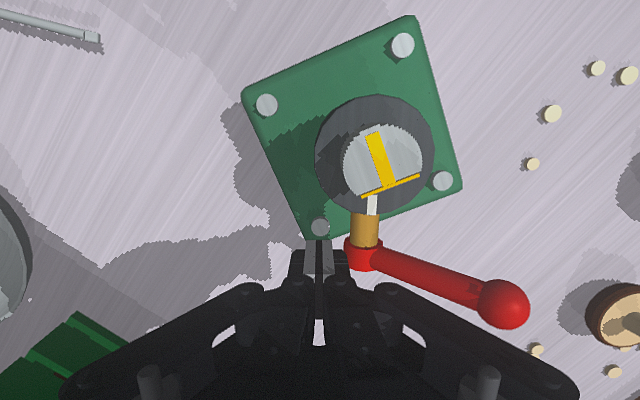

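The push works: the screw is now at about -53° with a contact force of about 6 N. I'll continue along the arc to -31°.

```bash
python3 -m creep '[[0,0,-4,-0.5,5,1,1],[0,0,-8,-1,9,1,1],[0,0,-12,-2,13,1,1],[0,0,-16,-2,17.5,1,1],[0,0,-20,-2,22,1,1],[0,0,-22,-2,23.5,1,1],[0,0,-22,-2,24,1,1]]'; python3 - <<'E'
from h import *
look('w6')
for ph,d in((-31,-.020),(-31,-.035)):
    go(*arc(ph,d,.056),.049,ph+180)
E
```

```text
t: 6.08
eef_pos: [0.6003, -0.2598, 0.0499]
eef_rot: [-179.6, 0.3, 149.2]
ft_force: [-2.2, -4.9, 2.4]
grip_width: 0.002
block ((561.582763671875, -212.41787719726562), (108.23418426513672, 108.2232666015625), 59.3092041015625)
collar c [ 0.5584 -0.2125  0.1031] ((562.2496337890625, -212.12176513671875), 25.11269187927246)
red n 5409 lever dir deg 63.4 -> screw -26.6 zmax 0.1392 zmin 0.0858
brass 955 [ 0.5936 -0.2307  0.0929] angle -30.6
white 200 [ 0.579  -0.2211  0.1039] angle -28.2
6.1333 [ 0.6004 -0.2598  0.0499] [-1.2 -3.7  2.4]
turn [-0.4  0.3  0.2] shift mm [1.5 1.2 0.9] t 6.1333 F [-1.2 -3.7  2.4]
turn [-0.4  0.3  0.2] shift mm [  1.5 -13.8   1. ] t 6.1333 F [-1.2 -3.7  2.4]
```

View pics/w6.png

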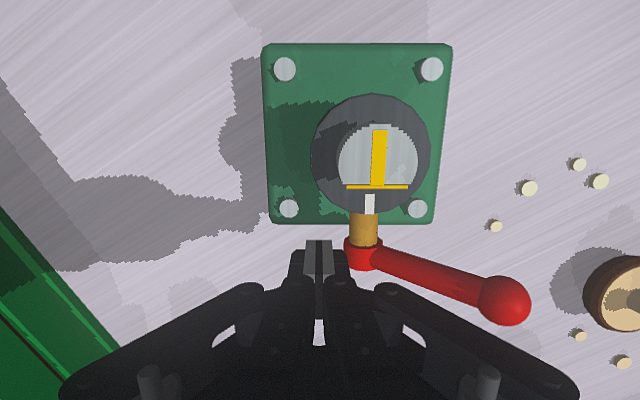

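The screw now faces the flat: the white line at (370,203) meets the flat's edge squarely, measured at about -29.5° against a yaw of -30.7°, and the lever is still up. Next I'll back off, rise and move above the lever.

```bash
python3 - <<'E'
from h import *
for d,z in((-.04,.049),(-.04,.13),(.036,.13),(.036,.11)): go(*arc(-30,d,.052),z,149.5)
E
python3 -m creep '[[0,0,0,1,-8,0,1],[0,0,0,1,-17,0,1],[0,0,0,1,-20,-15,1],[0,0,0,1,-20,-45,1],[0,0,0,2,-20,-80,1],[0,0,0,4,0,-80,1],[0,0,0,4,30,-80,1],[0,0,0,5,57,-80,1],[0,0,0,5,57,-70,1],[0,0,0,5,57,-70,1],[0,0,0,5,57,-70,1]]'
python3 - <<'E'
from h import *
look('w7')
for d,z in((.036,.11),(.036,.057)): go(*arc(-30,d,.052),z,149.5)
E
```

```text
turn [-0.4  0.3 -0.3] shift mm [  4.9 -17.9   1. ] t 6.1333 F [-1.2 -3.7  2.4]
turn [-0.4  0.3 -0.3] shift mm [  4.5 -18.5 -80. ] t 6.1333 F [-1.2 -3.7  2.4]
turn [-0.4  0.3 -0.3] shift mm [  5.6  57.5 -80.6] t 6.1333 F [-1.2 -3.7  2.4]
turn [-0.4  0.3 -0.3] shift mm [  5.7  57.7 -60.6] t 6.1333 F [-1.2 -3.7  2.4]
t: 7.05
eef_pos: [0.6242, -0.2075, 0.1188]
eef_rot: [-179.5, 0.1, 149.2]
ft_force: [-0.2, -0.0, -0.3]
grip_width: -0.003
block ((569.72509765625, -199.84519958496094), (80.78697967529297, 108.08926391601562), 58.94689178466797)
collar c [ 0.5655 -0.2031  0.1032] ((562.3497314453125, -211.92835998535156), 24.91664695739746)
red n 1553 lever dir deg 63.6 -> screw -26.4 zmax 0.1394 zmin 0.0884
brass 454 [ 0.5937 -0.2286  0.0927] angle -27.6
white 87 [ 0.5793 -0.2218  0.104 ] angle -29.4
7.1 [ 0.6244 -0.2081  0.1192] [ 0.5 -0.9 -0. ]
turn [-0.5  0.2 -0.4] shift mm [0.2 1.5 9.2] t 7.1 F [ 0.5 -0.9 -0. ]
turn [-0.5  0.2 -0.4] shift mm [ 0.3  1.9 62.2] t 7.1 F [ 0.5 -0.9 -0. ]
```

View pics/w7.png

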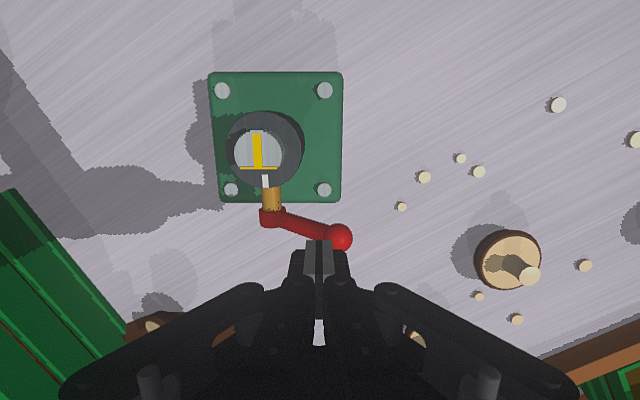

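The fingers are over the bar just inboard of the ball, which is at (338,238). Now I'll press down.

```bash
python3 -m creep '[[0,0,0,0,1,8,1],[0,0,0,0,1,14,1],[0,0,0,0,1,20,1],[0,0,0,0,1,26,1],[0,0,0,0,1,32,1],[0,0,0,0,1,38,1],[0,0,0,0,1,43,1],[0,0,0,0,1,48,1],[0,0,0,0,1,52,1],[0,0,0,0,1,56,1],[0,0,0,0,1,59,1],[0,0,0,0,1,59,1]]'
python3 - <<'E'
from h import *
look('w8')
E
```

```text
t: 8.1
eef_pos: [0.6253, -0.2076, 0.063]
eef_rot: [-179.6, 0.2, 149.1]
ft_force: [-3.7, 3.3, 11.8]
grip_width: 0.002
block ((573.855224609375, -191.20419311523438), (61.47882080078125, 107.3121566772461), 59.4800910949707)
collar c [ 0.569  -0.1989  0.1032] ((565.1843872070312, -207.18704223632812), 23.706588745117188)
red n 2028 lever dir deg 62.3 -> screw -27.700000000000003 zmax 0.1075 zmin 0.087
brass 507 [ 0.5954 -0.2266  0.0923] angle -23.6
white 0 [nan nan nan] angle nan
8.15 [ 0.6253 -0.2076  0.063 ] [-4.3  2.9 11.9]h.py:40: RuntimeWarning: Mean of empty slice.
  wh=ok&(abs(X[:,2]-.104)<.004)&(b>130)&(d<.026)&(d>.0145)&(abs(rr-b)<50); m=X[wh].mean(0); print('white',wh.sum(),m.round(4),'angle',np.degrees(np.arctan2(m[1]-AX[1],m[0]-AX[0])).round(1))
  ret = um.true_divide(
```

View pics/w8.png

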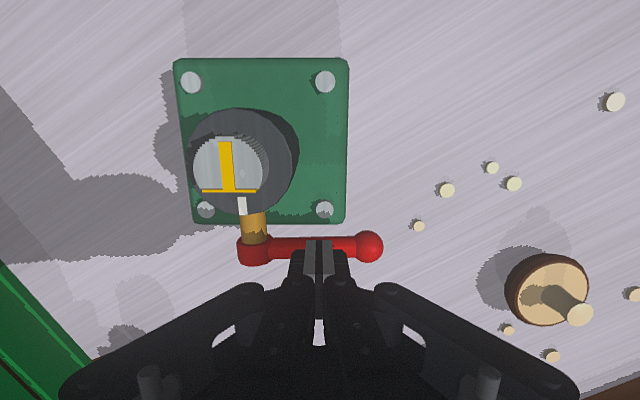

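```bash
python3 - <<'E'
from h import *
T=pose('wrist');P,D=robot.capture('wrist')
for uv in ((368,246),(365,240),(372,246),(368,236),(250,248),(290,248),(345,245)): print(uv,dep('wrist',[uv],D,T)[0].round(4),P[uv[1],uv[0]])
s=robot.observe();print(s['ft_force'],s['eef_pos'])
cv2.imwrite('pics/w8c.png',cv2.resize(P[100:300,150:420],None,fx=2.9,fy=2.9))
E
```

```text
(368, 246) [ 0.6324 -0.1812  0.0954] [ 48  52 183]
(365, 240) [ 0.6303 -0.1813  0.0918] [ 50  52 148]
(372, 246) [ 0.6337 -0.1795  0.0949] [ 50  53 189]
(368, 236) [ 0.6297 -0.1789  0.0905] [ 48  49 134]
(250, 248) [ 0.6011 -0.2341  0.0979] [ 42  44 130]
(290, 248) [ 0.6136 -0.2181  0.0926] [ 39  44 124]
(345, 245) [ 0.6272 -0.1918  0.0924] [ 43  44 174]
[-4.08582994  3.70389649 12.42515497] [ 0.62531264 -0.20760605  0.06296479]
```

View pics/w8c.png

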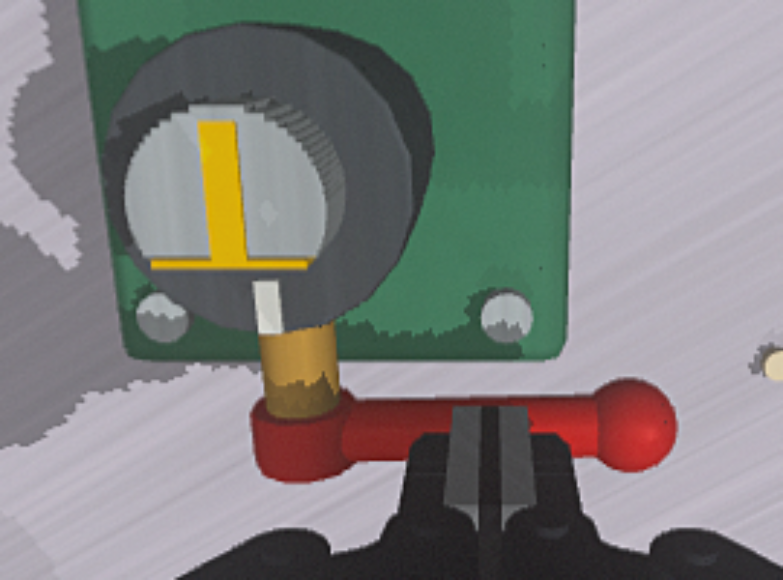

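The lever is level: the ball's top surface is at 0.095 (0.097 when level) and the bar's at 0.092–0.094, with the stop pushing back at 12 N. The screw still faces the flat. I'll lift off and retreat.

```bash
python3 -m creep '[[0,0,0,0,0,-5,1],[0,0,0,0,0,-15,1],[0,0,0,0,0,-40,1],[0,0,0,0,0,-70,1],[0,0,0,0,0,-100,1],[0,0,0,-15,0,-130,1],[0,0,0,-30,0,-135,1],[0,0,0,-30,0,-135,1],[0,0,0,-30,0,-135,1]]'
python3 - <<'E'
from h import *
look('w9')
P,D=robot.capture('side'); cv2.imwrite('pics/s9.png',P)
E
```

```text
t: 8.95
eef_pos: [0.6514, -0.2223, 0.1985]
eef_rot: [-179.5, 0.2, 149.1]
ft_force: [-1.0, 0.4, -0.7]
grip_width: 0.001
block ((565.959228515625, -206.40577697753906), (95.29899597167969, 108.78473663330078), 59.055641174316406)
collar c [ 0.5627 -0.2106  0.103 ] ((562.0935668945312, -212.1864776611328), 24.95208168029785)
red n 1026 lever dir deg 60.9 -> screw -29.1 zmax 0.0983 zmin 0.0874
brass 299 [ 0.593  -0.2287  0.0927] angle -28.3
white 56 [ 0.5789 -0.2219  0.1037] angle -30.5
9.0 [ 0.6501 -0.2215  0.1968] [-0.  -0.4 -0.6]
```

View pics/w9.png

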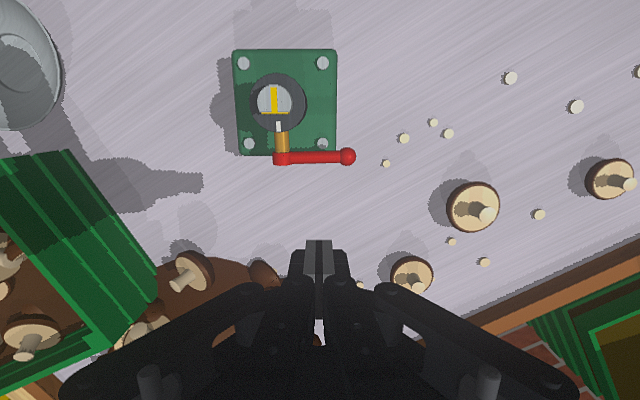

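View pics/s9.png

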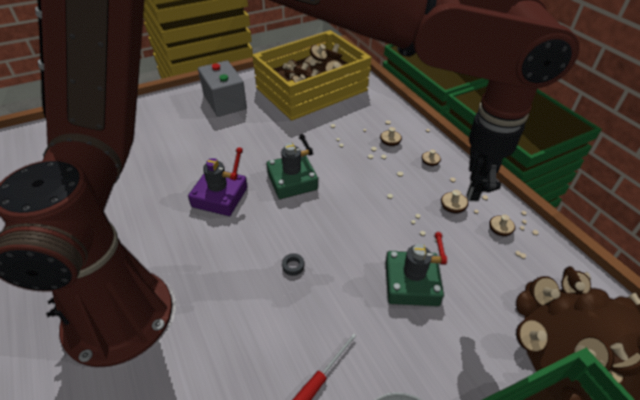

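Everything checks: red top at z 0.098, screw at -29° to -30.5° against the flat at -30.7°, black spindle unchanged and the robot clear of everything.

```bash
python3 -c "
from bench import robot
print(robot.observe()['joint_velocities'].round(2)); print(robot.job_done())"
```

```text
[ 0.15  0.26  0.96  0.05 -0.07  0.04]
the job is handed in; nothing more can be done
None
```

I turned the loose collar on the green spindle with the red lever by about 33° anticlockwise, so its screw faces the yellow flat. Then I pressed the red lever down to its stop, lifted clear and handed the job in at about 9 s.

**Last checks:**
- **Screw:** it points at -28° to -30.5°, depending on which feature I measured. The flat faces about -30.7°, so the error is at most about 0.05 rad.
- **Lever:** it is level. The highest red surface is at z 0.098 m, against 0.097 m expected for the ball top.
- **Surroundings:** the robot was clear of everything. The black-levered and purple spindles look unchanged in the side view; I did not measure the black ball's position.

**What went wrong:** my first push passed over the hub without turning the collar. The wrist and side cameras both showed the shut finger tips about 36 mm short of the reported TCP, so I used lower targets for the second push and the press, and both worked.

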